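# Line up the check weights by size beside the counting scale

## Robot

A 7-joint arm with a two-finger parallel gripper is mounted at the origin on the work surface. World frame = base frame: x ahead of the robot, y to its left, z up, the work surface at z = 0. Lengths are in m, angles in rad, forces in N, time in s.
With the tool pointing down it reaches from about 0.4 to 0.85 m from the base axis. Payload 4.5 kg.
Tool frame: the origin (TCP) lies at the very end of the fingers, on their centre line; the grasp point (between the pads) lies 19 mm behind it; z points along the fingers, y is the line along which they close (so a half turn about z gives the same grasp; the last joint's range is limited). The gripper opens to 88 mm and grips with 3 to 60 N. Pads are 18 mm wide; open, the fingers measure 123 mm over their backs; the gripper's body (75 mm by 187 mm) begins 45 mm behind the grasp point.
Start: joints at [-1.1, 0.689, -0.195, 1.565, 0.157, 0.902, -0.215], TCP at [0.264, 0.566, 0.239] pointing down, gripper open.
Joint ranges: [-3.01, 3.01], [-0.46, 2.08], [-1.47, 1.51], [0.13, 2.56], [-1, 4.14], [0.04, 2.09], [-2.66, 2.66]. Speed limits (rad/s): [2.57, 2.57, 3.14, 3.14, 3.14, 3.14, 3.14].

## Interface

Orientations are given as a unit quaternion [x, y, z, w].
In Python, from plant import r, eyes, nets gives the robot as it stands.
- The arm moves only by the shell command python3 -m pendant 'ROWS' [FORCE]. ROWS is JSON, a list of rows, each an object of numbers: "claw": the opening, from 0 (shut) to 1 (fully open); "dx", "dy", "dz": the shift along the world's x, y, z in mm; "twist": the turn about the world's z in rad. In form: [{"claw": .., "dx": .., "dy": .., "dz": .., "twist": ..}, ...]. A call has 1 to 8 rows; each row is the pose to reach, as a shift and turn from the pose commanded when the call began; what a row does not reach only later rows make up. A row lasts 1/10 s, in which the tool goes at most 50 mm and 8.59 degrees, less where a joint would pass 70% of its speed; a pose out of reach is approached as far as the arm can. A call with a gripper value outside its range is refused whole. The fingers move at their own pace and stop on an object; FORCE is the grip in N (left out, the last holds). Time passes only in rows, so rows that repeat a pose let the fingers close. It gives the time, the measured TCP pose, the force, the opening and the grip force at its end, in the units of the state.
- r.get_state(): the state, without advancing time (a new reading comes with each control period).
- eyes.snapshot(name): name is "side" or "top"; returns (picture, depth): 480x640x3 uint8, blue, green, red; 480x640 float32, m along the optical axis (not along the pixel's ray), 0 where there is no reading.
- eyes.camera_info(name): a dict with "K" (3x3 intrinsics, pixels), "world_to_cam" (4x4, takes a point from world to camera coordinates). Camera axes: x right, y down, z forward; pixel columns grow to the right and rows downward; lengths in m; the calibration is good to about 2 mm. A picture is of the moment at which its call begins. camera_info takes no time and is no camera call.
- r.finish_job(): hands the job in; it is judged then, once.
Trained networks look in the newest picture that a camera, given by its name, has taken for a name from the list of things; names that differ only in an ending like _2 or _b are one class to them, and where a whole thing is asked for, a point or a joint stands for the part that bears it (a point fixed in the world has none). Each returns a list of dicts, best first, with "confidence" (0 to 1); they miss things now and then, are a little off and sometimes report something else, mostly with a low value. They report only what shows in the picture. A call takes as long as a camera call.
- nets.spot_in(camera, query): "box" ([left, top, width, height] as shares, 0 to 1, of the picture: columns of its width, rows of its height, round what is visible of it).
- nets.place_of(camera, query): "position" ([column, row] as shares, 0 to 1, of the picture: columns of its width, rows of its height: a listed point, or the origin of a listed thing).
The state is a dict: "clock": time; "q": joint angles; "qd": joint speeds; "joint_torque": joint torques, N m; "tool_pos": TCP position; "eef_rot": TCP orientation; "contact_force": force on the tool from outside, world axes, zero at the start; "moment": the same for the moment, N m; "opening": opening from 0.0 (shut) to 1.0 (fully open); "finger_force": force on a finger pad.
Only numpy, scipy, OpenCV 4.12 (cv2) and the standard library are available. Lean on these libraries where they do the work, as an engineer would, in place of code of your own. Each camera call takes 0.05 s, during which the arm holds its last target. There are 200 camera calls.

## Task

Line the four brass check weights up on the wooden stand in order of size, one standing upright in the middle of each black disc: the largest on the disc nearest the white counting scale, then each next smaller one along the row, so that the smallest is on the disc farthest from the scale. Do not knock any weight over, and leave the roll of tape where it is.

Things in the scene. Friction and masses are not known exactly. Their poses are not given: they have to be found in the camera images.
- weight_500: The largest of four loose brass check weights: an upright solid cylinder 50 mm in diameter and 28 mm high with a small knob on top (knob 28 mm in diameter), 48 mm high in all, about 500 g. Origin: centre of its underside; z up. It stands on the counter at the start.
- weight_200: The second largest of four loose brass check weights: an upright solid cylinder 38 mm in diameter and 21 mm high with a small knob on top (knob 21 mm in diameter), 38 mm high in all, about 200 g. Origin: centre of its underside; z up. It stands on the counter at the start.
- weight_100: The third largest of four loose brass check weights: an upright solid cylinder 28 mm in diameter and 19 mm high with a small knob on top (knob 15 mm in diameter), 32 mm high in all, about 100 g. Origin: centre of its underside; z up. It stands on the counter at the start.
- weight_50: The smallest of four loose brass check weights: an upright solid cylinder 20 mm in diameter and 18 mm high with a small knob on top (knob 11 mm in diameter), 28 mm high in all, about 50 g. Origin: centre of its underside; z up. It stands on the counter at the start.
- disc1: Black rubber disc 1 of four, counted from the robot's left (+y), 58 mm in diameter, 4 mm thick, fixed in a straight row, 78 mm centre to centre, along the middle of a fixed pale wooden stand (320 x 90 x 12 mm) lying on the counter. Origin: centre of the disc's underside, 12 mm above the counter; its top is at 16 mm. Its y axis runs along the row.
- disc2: Black rubber disc 2 of four, counted from the robot's left (+y), 58 mm in diameter, 4 mm thick, fixed in a straight row, 78 mm centre to centre, along the middle of a fixed pale wooden stand (320 x 90 x 12 mm) lying on the counter. Origin: centre of the disc's underside, 12 mm above the counter; its top is at 16 mm. Its y axis runs along the row.
- disc3: Black rubber disc 3 of four, counted from the robot's left (+y), 58 mm in diameter, 4 mm thick, fixed in a straight row, 78 mm centre to centre, along the middle of a fixed pale wooden stand (320 x 90 x 12 mm) lying on the counter. Origin: centre of the disc's underside, 12 mm above the counter; its top is at 16 mm. Its y axis runs along the row.
- disc4: Black rubber disc 4 of four, counted from the robot's left (+y), 58 mm in diameter, 4 mm thick, fixed in a straight row, 78 mm centre to centre, along the middle of a fixed pale wooden stand (320 x 90 x 12 mm) lying on the counter. Origin: centre of the disc's underside, 12 mm above the counter; its top is at 16 mm. Its y axis runs along the row.
- scale: White counting scale, fixed, 200 mm (x) by 180 mm (y), 64 mm high, with a steel platform and a small display. Origin: centre of its underside. It stands beyond one end of the row of discs, left (y above 0) or right (y below 0); beyond the other end stands a fixed brown carton, 200 x 180 mm, 90 mm high.
- tape_roll: Loose roll of brown packing tape lying flat, a bystander, 110 mm outside diameter, 48 mm high, open in the middle. Origin: centre of its underside.

How it is judged:
At the end, for the whole second after the job is handed in: Every weight stands upright (within 0.1 rad) and at rest on its disc, its centre within 12 mm horizontally of the disc's centre and its underside within 4 mm of the disc's top; the sizes fall from largest to smallest along the row, the largest on the disc at the scale's end (((world y of scale above 0 m and horizontal distance between weight_500 and disc1 below 0.012 m and horizontal distance between weight_200 and disc2 below 0.012 m and horizontal distance between weight_100 and disc3 below 0.012 m and horizontal distance between weight_50 and disc4 below 0.012 m) or (world y of scale below 0 m and horizontal distance between weight_500 and disc4 below 0.012 m and horizontal distance between weight_200 and disc3 below 0.012 m and horizontal distance between weight_100 and disc2 below 0.012 m and horizontal distance between weight_50 and disc1 below 0.012 m)) and height (world z) of weight_500 between 0.012 and 0.02 m and angle between each of weight_500, weight_200, weight_100, weight_50's own z axis and vertical below 0.1 rad and linear speed of each of weight_500, weight_200, weight_100, weight_50 below 0.02 m/s and height (world z) of weight_200 between 0.012 and 0.02 m and height (world z) of weight_100 between 0.012 and 0.02 m and height (world z) of weight_50 between 0.012 and 0.02 m); the robot touches nothing.
It fails at once if a weight is knocked over (tilts more than 0.8 rad) (angle between any of weight_500, weight_200, weight_100, weight_50's own z axis and vertical above 0.8 rad).
It fails at once if the tape roll is moved by more than 30 mm (distance of tape_roll from where it was at the start of the episode above 0.03 m).
It also fails if it takes over 101 s, if anything falls off the work surface, if the arm or the gripper's body presses on something with over 40 N, if the wrist force passes 120 N, or if a joint passes its speed limit or range.

## Working session

There is one attempt and no reset: what is moved stays moved. The work goes in short steps, Python scripts to look and compute and a shell command to move; the robot and the scene stay as the last step left them, time stands still between calls to the robot, and variables do not carry over. Pictures are saved under pics/ and viewed, at most 14 in all, crops included, and the job is handed in when it is done.

```bash
ls; mkdir -p pics; cat > h.py <<'E'
import numpy as np, cv2
from plant import r, eyes, nets
def snap(cam,fn=None):
    p,d=eyes.snapshot(cam)
    if fn: cv2.imwrite('pics/'+fn,p)
    return p,d
def ray(cam,u,v,z):
    """pixel -> world point on plane z"""
    c=eyes.camera_info(cam); K=np.array(c['K']); T=np.linalg.inv(np.array(c['world_to_cam']))
    d=T[:3,:3]@np.linalg.inv(K)@[u,v,1]; o=T[:3,3]
    return o+d*(z-o[2])/d[2]
E
python3 - <<'E'
from h import *
np.set_printoptions(precision=4,suppress=True)
for c in('top','side'):
    snap(c,c+'0.png')
    T=np.linalg.inv(np.array(eyes.camera_info(c)['world_to_cam'])); print(c,T[:3,3],T[:3,2])
    for q in ['weight_500','weight_200','weight_100','weight_50','disc1','disc2','disc3','disc4','scale','tape_roll']:
        for o in nets.place_of(c,q)[:4]:
            u,v=o['position'][0]*640,o['position'][1]*480
            print(q,round(o['confidence'],2),round(u),round(v),ray(c,u,v,0.012 if 'disc' in q else 0)[:2])
s=r.get_state(); print(s['clock'],s['tool_pos'],s['eef_rot'],s['opening'])
E
```

```text
pics
top [ 0.4488 -0.0079  1.0433] [ 0.1024  0.0328 -0.9942]
weight_500 0.94 369 277 [ 0.4744 -0.0717]
weight_500 0.58 436 290 [ 0.4448 -0.2129]
weight_200 0.94 369 277 [ 0.4744 -0.0717]
weight_200 0.58 436 290 [ 0.4448 -0.2129]
weight_100 0.94 369 277 [ 0.4744 -0.0717]
weight_100 0.58 436 290 [ 0.4448 -0.2129]
weight_50 0.94 369 277 [ 0.4744 -0.0717]
weight_50 0.58 436 290 [ 0.4448 -0.2129]
disc1 0.77 266 189 [0.6683 0.1469]
disc1 0.75 335 207 [ 0.6253 -0.0008]
disc1 0.73 366 279 [ 0.4715 -0.0638]
disc1 0.65 303 193 [0.6577 0.0677]
disc2 0.77 266 189 [0.6683 0.1469]
disc2 0.75 335 207 [ 0.6253 -0.0008]
disc2 0.73 366 279 [ 0.4715 -0.0638]
disc2 0.65 303 193 [0.6577 0.0677]
disc3 0.77 266 189 [0.6683 0.1469]
disc3 0.75 335 207 [ 0.6253 -0.0008]
disc3 0.73 366 279 [ 0.4715 -0.0638]
disc3 0.65 303 193 [0.6577 0.0677]
disc4 0.77 266 189 [0.6683 0.1469]
disc4 0.75 335 207 [ 0.6253 -0.0008]
disc4 0.73 366 279 [ 0.4715 -0.0638]
disc4 0.65 303 193 [0.6577 0.0677]
scale 0.57 516 200 [ 0.6343 -0.3907]
tape_roll 0.64 158 311 [0.4086 0.3828]
side [ 0.3078 -0.6739  0.6403] [ 0.2493  0.737  -0.62
[... 666 characters left out ...]
 272 [ 0.6135 -0.0725]
disc1 0.76 369 243 [0.6414 0.0118]
disc1 0.69 364 225 [0.6559 0.071 ]
disc1 0.6 361 205 [0.6795 0.1444]
disc2 0.79 373 272 [ 0.6135 -0.0725]
disc2 0.76 369 243 [0.6414 0.0118]
disc2 0.69 364 225 [0.6559 0.071 ]
disc2 0.6 361 205 [0.6795 0.1444]
disc3 0.79 373 272 [ 0.6135 -0.0725]
disc3 0.76 369 243 [0.6414 0.0118]
disc3 0.69 364 225 [0.6559 0.071 ]
disc3 0.6 361 205 [0.6795 0.1444]
disc4 0.79 373 272 [ 0.6135 -0.0725]
disc4 0.76 369 243 [0.6414 0.0118]
disc4 0.69 364 225 [0.6559 0.071 ]
disc4 0.6 361 205 [0.6795 0.1444]
scale 0.9 471 409 [ 0.6371 -0.3835]
tape_roll 0.67 231 176 [0.4183 0.3954]
1.1 [0.2644 0.5663 0.2387] [0.2166 0.9763 0.     0.    ] 0.9973607000624801
```

View pics/top0.png

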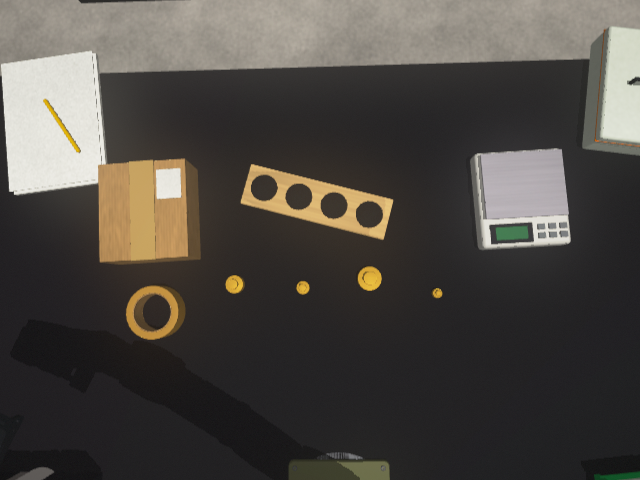

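View pics/side0.png

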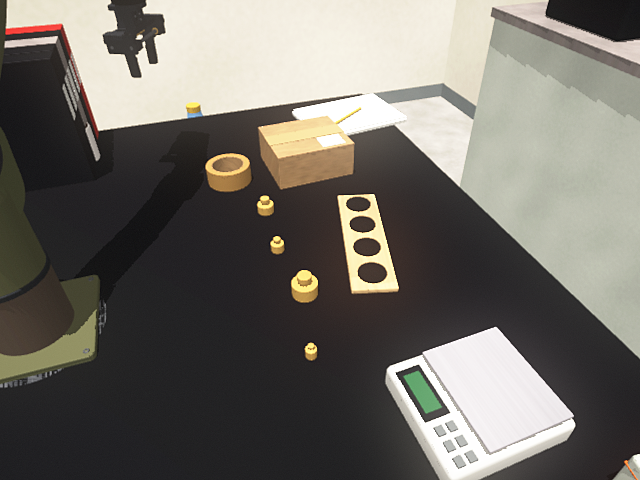

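Scale is on the right (516,200 in top), so 500→disc4, 200→disc3, 100→disc2, 50→disc1. In the top view, the weights are at (234,284)=200, (303,287)=100, (369,278)=500 and (437,293)=50, and the discs run from (264,188) to (369,214). Now I'll measure their positions precisely.

```bash
cat >> h.py <<'E'
from scipy.optimize import least_squares
W={'500':(25,28,14,48),'200':(19,21,10.5,38),'100':(14,19,7.5,32),'50':(10,18,5.5,28)}
CI={c:eyes.camera_info(c) for c in('top','side')}
def proj(c,P):
    P=np.c_[P,np.ones(len(P))]@np.array(CI[c]['world_to_cam']).T[:,:3]
    p=P@np.array(CI[c]['K']).T; return p[:,:2]/p[:,2:]
A=np.linspace(0,2*np.pi,48,endpoint=False); C=np.c_[np.cos(A),np.sin(A)]
def model(c,n,xy,z0):
    rb,hb,rk,hk=np.array(W[n])/1000 if n!='disc' else (.029,0,.029,.0)
    pts=np.vstack([np.c_[xy+q*C,np.full(48,z0+z)] for q,z in((rb,0),(rb,hb),(rk,hk))])
    m=cv2.moments(cv2.convexHull(proj(c,pts).astype(np.float32)))
    return np.array([m['m10'],m['m01']])/m['m00']
def seen(c,img,n,xy,z0,mask):
    p=proj(c,np.array([[*xy,z0+.01]]))[0]
    k,_,st,ce=cv2.connectedComponentsWithStats(mask)
    i=min((i for i in range(1,k) if 15<st[i,4]<4000),key=lambda i:np.hypot(*(ce[i]-p)))
    m=cv2.moments(cv2.convexHull(np.argwhere(cv2.dilate((_==i).astype(np.uint8),None)*0+(_==i))[:,::-1].astype(np.float32)))
    return np.array([m['m10'],m['m01']])/m['m00']
def brass(img):
    h=cv2.cvtColor(img,cv2.COLOR_BGR2HSV); return cv2.inRange(h,(12,140,60),(35,255,255))
def black(img): return cv2.inRange(cv2.cvtColor(img,cv2.COLOR_BGR2GRAY),0,75)
def locate(c,img,n,xy,z0):
    o=seen(c,img,n,xy,z0,black(img) if n=='disc' else brass(img))
    return least_squares(lambda x:model(c,n,x,z0)-o,xy).x
E
python3 - <<'E'
from h import *
np.set_printoptions(precision=4,suppress=True)
g={'500':(.475,-.073),'200':(.465,.213),'100':(.458,.077),'50':(.443,-.213)}
d=[(.672,.145),(.656,.07),(.636,.0),(.614,-.073)]
for c in('top','side'):
    img=cv2.imread(f'pics/{c}0.png')
    for n in g: print(c,n,locate(c,img,n,np.array(g[n]),0))
    D=np.array([locate(c,img,'disc',np.array(x),.016) for x in d]); print(D,np.hypot(*np.diff(D,axis=0).T))
E
```

```text
top 500 [ 0.4727 -0.0704]
top 200 [0.4645 0.2149]
top 100 [0.4553 0.0698]
top 50 [ 0.4401 -0.2115]
[[ 0.6713  0.1514]
 [ 0.6503  0.0764]
 [ 0.6293  0.0016]
 [ 0.6085 -0.0734]] [0.0779 0.0777 0.0778]
side 500 [ 0.4687 -0.0798]
side 200 [0.4635 0.2056]
side 100 [0.4566 0.0697]
side 50 [ 0.4382 -0.215 ]
[[ 0.6714  0.1482]
 [ 0.6505  0.0729]
 [ 0.6297 -0.0011]
 [ 0.6088 -0.0763]] [0.0781 0.0769 0.078 ]
```

```bash
python3 -m pendant '[{"claw":1,"dx":120,"dy":-340,"dz":0,"twist":-0.95},{"claw":1,"dx":120,"dy":-340,"dz":0,"twist":-0.95},{"claw":1,"dx":120,"dy":-340,"dz":0,"twist":-0.95},{"claw":1,"dx":120,"dy":-340,"dz":0,"twist":-0.95},{"claw":1,"dx":120,"dy":-340,"dz":0,"twist":-0.95},{"claw":1,"dx":120,"dy":-340,"dz":0,"twist":-0.95},{"claw":1,"dx":120,"dy":-340,"dz":0,"twist":-0.95},{"claw":1,"dx":120,"dy":-340,"dz":0,"twist":-0.95}]' 15
```

```text
clock: 1.9
tool_pos: [0.3858, 0.2202, 0.239]
eef_rot: [0.643, 0.766, -0.001, 0.001]
contact_force: [-0.2, 0.7, -0.3]
opening: 0.998
finger_force: 0.0
```

```bash
python3 -m pendant '[{"claw":1,"dx":88,"dy":-298,"dz":-60,"twist":-0.457},{"claw":1,"dx":88,"dy":-298,"dz":-60,"twist":-0.457},{"claw":1,"dx":88,"dy":-298,"dz":-60,"twist":-0.457},{"claw":1,"dx":88,"dy":-298,"dz":-60,"twist":-0.457},{"claw":1,"dx":88,"dy":-298,"dz":-60,"twist":-0.457},{"claw":1,"dx":88,"dy":-298,"dz":-60,"twist":-0.457},{"claw":1,"dx":88,"dy":-298,"dz":-80,"twist":-0.457},{"claw":1,"dx":88,"dy":-298,"dz":-120,"twist":-0.457}]'
python3 - <<'E'
from h import *
snap('side','side1.png'); snap('top','top1.png'); s=r.get_state(); print(s['tool_pos'],s['eef_rot'],s['q'])
E
```

```text
clock: 2.7
tool_pos: [0.476, -0.0752, 0.1195]
eef_rot: [0.798, 0.602, 0.003, 0.003]
contact_force: [0.5, 0.1, -1.3]
opening: 0.998
finger_force: 0.0
[ 0.47030768 -0.07123578  0.11537173] [ 0.79675923  0.60428543 -0.00247987 -0.00277663] [ 0.02725724  0.72254814  0.04331963  2.11564871 -0.0964806   0.3126059
 -0.12124049]
```

View pics/side1.png

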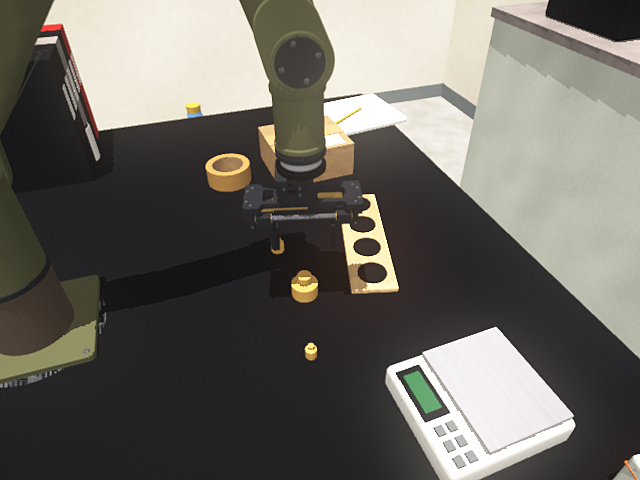

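The arm stands over weight_500 (305,288), with the left finger at (277,240). I'll check the weight's y with an overlay of the modelled outline from both cameras.

```bash
python3 - <<'E'
from h import *
img=cv2.imread('pics/side0.png'); imt=cv2.imread('pics/top0.png')
out=[]
for c,im,(cx,cy) in(('side',img,(305,288)),('side',img,(265,206)),('top',imt,(369,278)),('top',imt,(234,284))):
    n='500' if cx in(305,369) else '200'
    z=cv2.resize(im[cy-30:cy+30,cx-30:cx+30],None,fx=6,fy=6,interpolation=cv2.INTER_NEAREST)
    m=brass(im)[cy-30:cy+30,cx-30:cx+30]
    for xy,col in(({'500':(.4727,-.0704),'200':(.4645,.2149)}[n],(0,0,255)),({'500':(.4687,-.0798),'200':(.4635,.2056)}[n],(255,0,0))):
        rb,hb,rk,hk=np.array(W[n])/1000
        for q,h in((rb,0),(rb,hb),(rk,hb),(rk,hk)):
            p=(proj(c,np.c_[np.array(xy)+q*C,np.full(48,h)])-[cx-30,cy-30]+.5)*6
            cv2.polylines(z,[p.astype(np.int32)],True,col,1)
    out.append(z); print(c,n,cv2.boundingRect(m))
cv2.imwrite('pics/ov.png',np.vstack([np.hstack(out[:2]),np.hstack(out[2:])])[:600])
print(proj('side',np.array([[.4703,-.0712,.1154]])))
E
```

```text
side 500 (16, 12, 27, 33)
side 200 (0, 0, 39, 40)
top 500 (18, 18, 25, 25)
top 200 (21, 21, 20, 19)
[[300.81506103 246.76752508]]
```

View pics/ov.png

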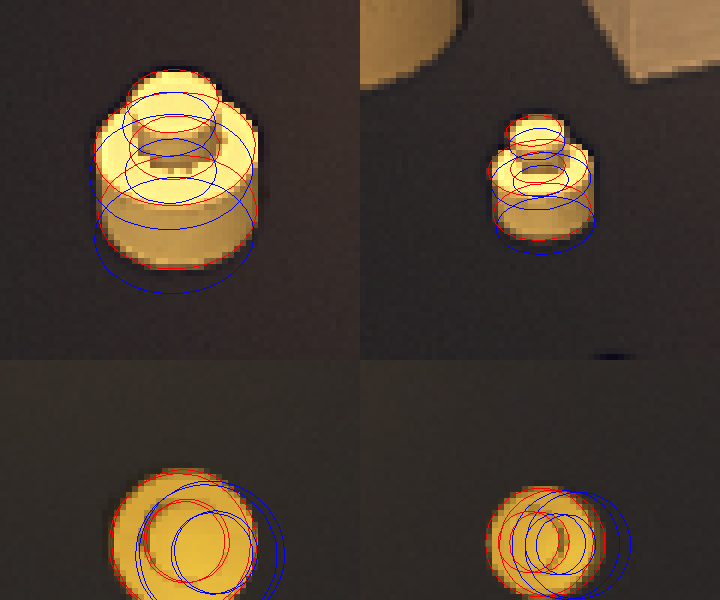

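The top-camera outlines (red) match in both views, so I'll use those estimates. Descending.

```bash
python3 -m pendant '[{"claw":1,"dx":1,"dy":1,"dz":-50,"twist":0},{"claw":1,"dx":1,"dy":1,"dz":-90,"twist":0},{"claw":1,"dx":1,"dy":1,"dz":-104,"twist":0},{"claw":1,"dx":1,"dy":1,"dz":-106,"twist":0},{"claw":1,"dx":1,"dy":1,"dz":-106,"twist":0}]'
python3 -c "
from h import *
for _ in range(3): snap('top'); print(r.get_state()['tool_pos'])"
```

```text
clock: 3.3
tool_pos: [0.4742, -0.0703, 0.0141]
eef_rot: [0.797, 0.605, 0.001, 0.0]
contact_force: [0.8, -0.4, 1.0]
opening: 0.997
finger_force: 0.0
[ 0.47449787 -0.07051669  0.0144972 ]
[ 0.47455768 -0.07058594  0.01459035]
[ 0.47450682 -0.0706882   0.0145218 ]
```

```bash
python3 -m pendant '[{"claw":1,"dx":-1,"dy":0,"dz":-7,"twist":0},{"claw":0.4,"dx":-1,"dy":0,"dz":-7,"twist":0},{"claw":0.4,"dx":-1,"dy":0,"dz":-7,"twist":0},{"claw":0.4,"dx":-1,"dy":0,"dz":-7,"twist":0},{"claw":0.4,"dx":-1,"dy":0,"dz":-7,"twist":0},{"claw":0.4,"dx":-1,"dy":0,"dz":-7,"twist":0},{"claw":0.4,"dx":-1,"dy":0,"dz":-7,"twist":0},{"claw":0.4,"dx":-1,"dy":0,"dz":-7,"twist":0}]' 25
```

```text
clock: 4.25
tool_pos: [0.4726, -0.0707, 0.0058]
eef_rot: [0.797, 0.604, 0.0, 0.0]
contact_force: [0.7, -0.2, -0.1]
opening: 0.553
finger_force: 25.0
```

```bash
python3 -m pendant '[{"claw":0.3,"dx":0,"dy":0,"dz":30,"twist":0},{"claw":0.3,"dx":0,"dy":0,"dz":55,"twist":0},{"claw":0.3,"dx":40,"dy":-1,"dz":55,"twist":0},{"claw":0.3,"dx":90,"dy":-3,"dz":55,"twist":0},{"claw":0.3,"dx":125,"dy":-4,"dz":55,"twist":0},{"claw":0.3,"dx":136,"dy":-4,"dz":50,"twist":0},{"claw":0.3,"dx":136,"dy":-4,"dz":30,"twist":0},{"claw":0.3,"dx":136,"dy":-4,"dz":30,"twist":0}]'
python3 -c "
from h import *
snap('side','side2.png'); s=r.get_state();print(s['tool_pos'],s['opening'],s['contact_force'])"
```

```text
clock: 5.05
tool_pos: [0.6054, -0.074, 0.0328]
eef_rot: [0.797, 0.605, -0.003, -0.003]
contact_force: [-1.0, 0.8, -4.4]
opening: 0.559
finger_force: 25.0
[ 0.60564044 -0.07430979  0.03387387] 0.5542196452103573 [-0.37483457  0.0273895  -4.48963144]
```

View pics/side2.png

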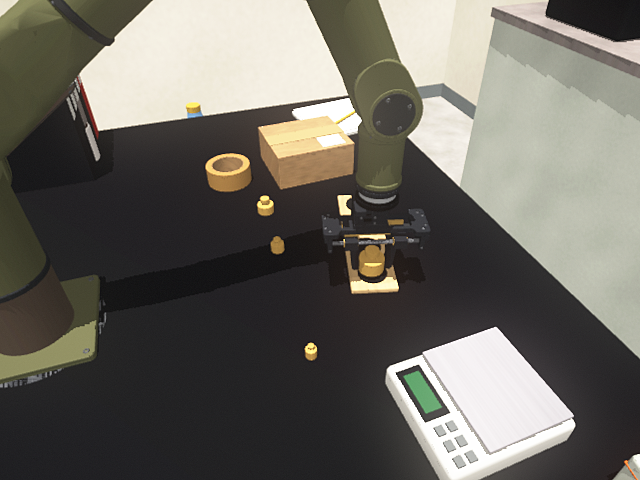

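Weight_500 is held over disc4 at about (371,263). Lowering and releasing.

```bash
python3 -m pendant '[{"claw":0.3,"dx":2,"dy":0,"dz":-7,"twist":0},{"claw":0.3,"dx":2,"dy":0,"dz":-11,"twist":0},{"claw":0.3,"dx":2,"dy":0,"dz":-12,"twist":0},{"claw":0.3,"dx":2,"dy":0,"dz":-12,"twist":0},{"claw":0.3,"dx":2,"dy":0,"dz":-12,"twist":0}]'
```

```text
clock: 5.6
tool_pos: [0.6105, -0.0747, 0.024]
eef_rot: [0.797, 0.604, 0.0, 0.0]
contact_force: [-0.2, -0.3, -4.5]
opening: 0.558
finger_force: 25.0
```

```bash
python3 -m pendant '[{"claw":0.3,"dx":-1,"dy":0,"dz":-2,"twist":0},{"claw":0.3,"dx":-1,"dy":0,"dz":-3,"twist":0},{"claw":0.3,"dx":-1,"dy":0,"dz":-3,"twist":0},{"claw":0.8,"dx":-1,"dy":0,"dz":-3,"twist":0},{"claw":0.9,"dx":-1,"dy":0,"dz":-3,"twist":0},{"claw":0.9,"dx":-1,"dy":0,"dz":-3,"twist":0},{"claw":0.9,"dx":-1,"dy":0,"dz":-3,"twist":0}]'
```

```text
clock: 6.3
tool_pos: [0.6095, -0.0747, 0.0207]
eef_rot: [0.797, 0.604, 0.0, 0.0]
contact_force: [0.2, 0.5, -0.1]
opening: 0.893
finger_force: 0.0
```

```bash
python3 -m pendant '[{"claw":0.9,"dx":0,"dy":0,"dz":45,"twist":0},{"claw":0.9,"dx":0,"dy":0,"dz":90,"twist":0},{"claw":0.9,"dx":-70,"dy":140,"dz":90,"twist":0},{"claw":0.9,"dx":-70,"dy":140,"dz":90,"twist":0},{"claw":0.9,"dx":-70,"dy":140,"dz":90,"twist":0},{"claw":0.9,"dx":-145,"dy":289,"dz":90,"twist":0},{"claw":0.9,"dx":-145,"dy":289,"dz":90,"twist":0},{"claw":0.9,"dx":-145,"dy":289,"dz":90,"twist":0}]'
python3 - <<'E'
from h import *
p,_=snap('top','top3.png'); s=r.get_state(); print(s['tool_pos'],s['eef_rot'])
print(locate('top',p,'500',np.array([.6087,-.0745]),.016))
E
```

```text
clock: 7.1
tool_pos: [0.474, 0.1952, 0.1108]
eef_rot: [0.797, 0.604, 0.0, 0.0]
contact_force: [0.5, 0.5, -0.2]
opening: 0.903
finger_force: 0.0
[0.46813271 0.20626638 0.1102982 ] [ 7.92247906e-01  6.10182992e-01  9.24333108e-05 -4.46791730e-03]
[ 0.60978053 -0.0746237 ]
```

View pics/top3.png

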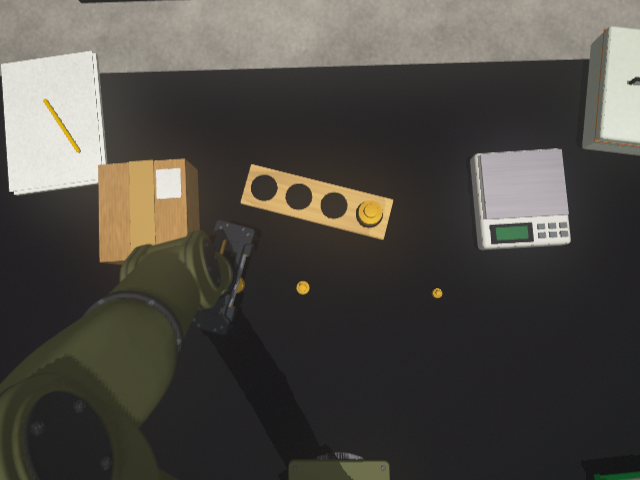

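Weight_500 stands on disc4 (370,213), about 1.5 mm off centre. Weight_200 is near the carton, so I'll check the clearance before descending.

```bash
python3 - <<'E'
from h import *
im=cv2.imread('pics/top0.png')
print(ray('top',200,258,0),ray('top',189,262,.09),ray('top',186,158,.09),ray('top',99,264,.09))
snap('top'); t=r.get_state()['tool_pos']; print(t)
c=np.array([.4645,.2149]); a=np.arctan2(-.2572,.9664); u=np.array([np.cos(a),np.sin(a)]); v=np.array([-u[1],u[0]])
for s in(1,-1): print(c+s*.0935*u+.0375*v, c+s*.0935*u-.0375*v)
E
```

```text
[0.5218297 0.2926507 0.       ] [0.5079581  0.28861511 0.09      ] [0.71892703 0.29769771 0.09      ] [0.50691211 0.46969156 0.09      ]
[0.47035289 0.20256908 0.1103934 ]
[0.56449936 0.22709131] [0.54521014 0.15461424]
[0.38378986 0.27518576] [0.36450064 0.20270869]
```

```bash
python3 -m pendant '[{"claw":0.9,"dx":-6,"dy":12,"dz":0,"twist":0},{"claw":0.9,"dx":-6,"dy":12,"dz":0,"twist":0},{"claw":0.9,"dx":-6,"dy":12,"dz":-45,"twist":0},{"claw":0.9,"dx":-6,"dy":12,"dz":-60,"twist":0},{"claw":0.9,"dx":-6,"dy":12,"dz":-60,"twist":0},{"claw":0.9,"dx":-6,"dy":12,"dz":-60,"twist":0}]'
```

```text
clock: 7.8
tool_pos: [0.4697, 0.2042, 0.051]
eef_rot: [0.797, 0.603, -0.0, 0.0]
contact_force: [0.3, 0.1, -0.7]
opening: 0.899
finger_force: 0.0
```

```bash
python3 -m pendant '[{"claw":0.9,"dx":-5,"dy":11,"dz":0,"twist":0},{"claw":0.9,"dx":-5,"dy":11,"dz":-25,"twist":0},{"claw":0.9,"dx":-5,"dy":11,"dz":-40,"twist":0},{"claw":0.9,"dx":-5,"dy":11,"dz":-45,"twist":0},{"claw":0.9,"dx":-5,"dy":11,"dz":-45,"twist":0},{"claw":0.9,"dx":-5,"dy":11,"dz":-45,"twist":0}]'
```

```text
clock: 8.4
tool_pos: [0.4642, 0.2165, 0.0062]
eef_rot: [0.797, 0.604, 0.0, 0.0]
contact_force: [-0.4, 0.1, 1.0]
opening: 0.898
finger_force: 0.0
```

```bash
python3 -m pendant '[{"claw":0.3,"dx":0,"dy":-1,"dz":0,"twist":0},{"claw":0.3,"dx":0,"dy":-1,"dz":0,"twist":0},{"claw":0.3,"dx":0,"dy":-1,"dz":0,"twist":0},{"claw":0.3,"dx":0,"dy":-1,"dz":0,"twist":0},{"claw":0.3,"dx":0,"dy":-1,"dz":0,"twist":0},{"claw":0.3,"dx":0,"dy":-1,"dz":0,"twist":0},{"claw":0.3,"dx":0,"dy":-1,"dz":0,"twist":0},{"claw":0.3,"dx":0,"dy":-1,"dz":0,"twist":0}]' 18
```

```text
clock: 9.2
tool_pos: [0.4641, 0.2155, 0.0058]
eef_rot: [0.797, 0.604, 0.0, 0.0]
contact_force: [0.7, 0.1, 1.0]
opening: 0.418
finger_force: 18.0
```

```bash
python3 -m pendant '[{"claw":0.2,"dx":0,"dy":0,"dz":40,"twist":0},{"claw":0.2,"dx":0,"dy":0,"dz":70,"twist":0},{"claw":0.2,"dx":165,"dy":-215,"dz":70,"twist":0},{"claw":0.2,"dx":165,"dy":-215,"dz":70,"twist":0},{"claw":0.2,"dx":165,"dy":-215,"dz":70,"twist":0},{"claw":0.2,"dx":165,"dy":-215,"dz":70,"twist":0},{"claw":0.2,"dx":165,"dy":-215,"dz":70,"twist":0},{"claw":0.2,"dx":165,"dy":-215,"dz":70,"twist":0}]'
python3 -m pendant '[{"claw":0.2,"dx":0,"dy":0,"dz":0,"twist":0},{"claw":0.2,"dx":0,"dy":0,"dz":-20,"twist":0},{"claw":0.2,"dx":0,"dy":0,"dz":-40,"twist":0},{"claw":0.2,"dx":0,"dy":0,"dz":-40,"twist":0},{"claw":0.2,"dx":0,"dy":0,"dz":-40,"twist":0}]'
```

```text
clock: 10.0
tool_pos: [0.6312, -0.0065, 0.0758]
eef_rot: [0.799, 0.602, -0.0, 0.002]
contact_force: [-0.6, -0.4, -2.1]
opening: 0.416
finger_force: 18.0
clock: 10.5
tool_pos: [0.6278, 0.0017, 0.0355]
eef_rot: [0.796, 0.605, -0.001, -0.001]
contact_force: [-0.0, -0.1, -1.5]
opening: 0.418
finger_force: 18.0
```

```bash
python3 -m pendant '[{"claw":0.2,"dx":1,"dy":-1,"dz":-8,"twist":0},{"claw":0.2,"dx":1,"dy":-1,"dz":-12,"twist":0},{"claw":0.2,"dx":1,"dy":-1,"dz":-14,"twist":0},{"claw":0.2,"dx":1,"dy":-1,"dz":-14,"twist":0},{"claw":0.2,"dx":1,"dy":-1,"dz":-14,"twist":0}]'
```

```text
clock: 11.0
tool_pos: [0.63, -0.0005, 0.0219]
eef_rot: [0.797, 0.604, 0.0, 0.0]
contact_force: [0.7, -0.6, -1.7]
opening: 0.42
finger_force: 18.0
```

```bash
python3 -m pendant '[{"claw":0.2,"dx":0,"dy":0,"dz":-1,"twist":0},{"claw":0.8,"dx":0,"dy":0,"dz":-1,"twist":0},{"claw":0.8,"dx":0,"dy":0,"dz":-1,"twist":0},{"claw":0.8,"dx":0,"dy":0,"dz":-1,"twist":0},{"claw":0.8,"dx":0,"dy":0,"dz":-1,"twist":0},{"claw":0.8,"dx":0,"dy":0,"dz":-1,"twist":0},{"claw":0.8,"dx":0,"dy":0,"dz":40,"twist":0},{"claw":0.8,"dx":0,"dy":0,"dz":80,"twist":0}]'
python3 -m pendant '[{"claw":0.8,"dx":-175,"dy":70,"dz":0,"twist":0},{"claw":0.8,"dx":-175,"dy":70,"dz":0,"twist":0},{"claw":0.8,"dx":-175,"dy":70,"dz":0,"twist":0},{"claw":0.8,"dx":-175,"dy":70,"dz":0,"twist":0},{"claw":0.8,"dx":-175,"dy":70,"dz":-45,"twist":0},{"claw":0.8,"dx":-175,"dy":70,"dz":-50,"twist":0},{"claw":0.8,"dx":-175,"dy":70,"dz":-50,"twist":0},{"claw":0.8,"dx":-175,"dy":70,"dz":-50,"twist":0}]'
python3 - <<'E'
from h import *
p,_=snap('top','top4.png'); print(r.get_state()['tool_pos'])
for n,x,z in(('500',(.609,-.0745),.016),('200',(.63,0),.016)): print(locate('top',p,n,np.array(x),z))
E
```

```text
clock: 11.8
tool_pos: [0.6288, -0.0006, 0.1014]
eef_rot: [0.797, 0.604, -0.001, -0.001]
contact_force: [1.3, -0.6, 0.5]
opening: 0.801
finger_force: 0.0
clock: 12.6
tool_pos: [0.4563, 0.069, 0.0526]
eef_rot: [0.797, 0.604, 0.001, 0.001]
contact_force: [0.9, 0.6, 0.3]
opening: 0.798
finger_force: 0.0
[0.45647501 0.06909682 0.05293763]
[ 0.60952339 -0.07463804]
[ 0.62966207 -0.00106465]
```

```bash
python3 -m pendant '[{"claw":0.8,"dx":-1,"dy":1,"dz":-25,"twist":0},{"claw":0.8,"dx":-1,"dy":1,"dz":-42,"twist":0},{"claw":0.8,"dx":-1,"dy":1,"dz":-47,"twist":0},{"claw":0.8,"dx":-1,"dy":1,"dz":-47,"twist":0},{"claw":0.8,"dx":-1,"dy":1,"dz":-47,"twist":0}]'
python3 -m pendant '[{"claw":0.2,"dx":0,"dy":0,"dz":0,"twist":0},{"claw":0.2,"dx":0,"dy":0,"dz":0,"twist":0},{"claw":0.2,"dx":0,"dy":0,"dz":0,"twist":0},{"claw":0.2,"dx":0,"dy":0,"dz":0,"twist":0},{"claw":0.2,"dx":0,"dy":0,"dz":0,"twist":0},{"claw":0.2,"dx":0,"dy":0,"dz":0,"twist":0},{"claw":0.2,"dx":0,"dy":0,"dz":0,"twist":0},{"claw":0.2,"dx":0,"dy":0,"dz":0,"twist":0}]' 14
```

```text
clock: 13.15
tool_pos: [0.4589, 0.0712, 0.0087]
eef_rot: [0.796, 0.605, -0.001, -0.001]
contact_force: [0.2, -0.4, 0.5]
opening: 0.8
finger_force: 0.0
clock: 13.95
tool_pos: [0.4572, 0.0711, 0.0076]
eef_rot: [0.796, 0.605, -0.003, -0.002]
contact_force: [0.4, -0.6, 1.4]
opening: 0.303
finger_force: 14.0
```

```bash
python3 -m pendant '[{"claw":0.1,"dx":0,"dy":0,"dz":40,"twist":0},{"claw":0.1,"dx":0,"dy":0,"dz":60,"twist":0},{"claw":0.1,"dx":193,"dy":4,"dz":60,"twist":0},{"claw":0.1,"dx":193,"dy":4,"dz":60,"twist":0},{"claw":0.1,"dx":193,"dy":4,"dz":60,"twist":0},{"claw":0.1,"dx":193,"dy":4,"dz":60,"twist":0},{"claw":0.1,"dx":193,"dy":4,"dz":60,"twist":0},{"claw":0.1,"dx":193,"dy":4,"dz":30,"twist":0}]'
python3 -m pendant '[{"claw":0.1,"dx":0,"dy":0,"dz":0,"twist":0},{"claw":0.1,"dx":0,"dy":0,"dz":0,"twist":0},{"claw":0.1,"dx":0,"dy":0,"dz":0,"twist":0}]'
```

```text
clock: 14.75
tool_pos: [0.6538, 0.0746, 0.0399]
eef_rot: [0.796, 0.605, -0.0, 0.001]
contact_force: [0.3, -0.7, -1.4]
opening: 0.308
finger_force: 14.0
clock: 15.05
tool_pos: [0.6502, 0.0749, 0.0385]
eef_rot: [0.796, 0.605, -0.003, -0.002]
contact_force: [0.6, -0.3, 0.1]
opening: 0.309
finger_force: 14.0
```

```bash
python3 -m pendant '[{"claw":0.1,"dx":0,"dy":0,"dz":-8,"twist":0},{"claw":0.1,"dx":0,"dy":0,"dz":-12,"twist":0},{"claw":0.1,"dx":0,"dy":0,"dz":-14,"twist":0},{"claw":0.1,"dx":0,"dy":0,"dz":-14,"twist":0},{"claw":0.1,"dx":0,"dy":0,"dz":-14,"twist":0}]'
```

```text
clock: 15.55
tool_pos: [0.6501, 0.0752, 0.0237]
eef_rot: [0.796, 0.605, -0.003, -0.002]
contact_force: [-0.8, 0.9, 0.6]
opening: 0.307
finger_force: 14.0
```

```bash
python3 -m pendant '[{"claw":0.1,"dx":0,"dy":0,"dz":-0.5,"twist":0},{"claw":0.7,"dx":0,"dy":0,"dz":-0.5,"twist":0},{"claw":0.7,"dx":0,"dy":0,"dz":-0.5,"twist":0},{"claw":0.7,"dx":0,"dy":0,"dz":-0.5,"twist":0},{"claw":0.7,"dx":0,"dy":0,"dz":-0.5,"twist":0},{"claw":0.7,"dx":0,"dy":0,"dz":-0.5,"twist":0},{"claw":0.7,"dx":0,"dy":0,"dz":40,"twist":0},{"claw":0.7,"dx":0,"dy":0,"dz":85,"twist":0}]'
python3 -m pendant '[{"claw":0.7,"dx":-210,"dy":-287,"dz":0,"twist":0},{"claw":0.7,"dx":-210,"dy":-287,"dz":0,"twist":0},{"claw":0.7,"dx":-210,"dy":-287,"dz":0,"twist":0},{"claw":0.7,"dx":-210,"dy":-287,"dz":0,"twist":0},{"claw":0.7,"dx":-210,"dy":-287,"dz":0,"twist":0},{"claw":0.7,"dx":-210,"dy":-287,"dz":0,"twist":0},{"claw":0.7,"dx":-210,"dy":-287,"dz":0,"twist":0},{"claw":0.7,"dx":-210,"dy":-287,"dz":0,"twist":0}]'
python3 -m pendant '[{"claw":0.7,"dx":0,"dy":0,"dz":-35,"twist":0},{"claw":0.7,"dx":0,"dy":0,"dz":-50,"twist":0},{"claw":0.7,"dx":0,"dy":0,"dz":-50,"twist":0},{"claw":0.7,"dx":0,"dy":0,"dz":-50,"twist":0}]'
python3 - <<'E'
from h import *
p,_=snap('top','top5.png'); print(r.get_state()['tool_pos'])
for n,x,z in(('500',(.609,-.0745),.016),('200',(.63,0),.016),('100',(.65,.075),.016)): print(locate('top',p,n,np.array(x),z))
E
```

```text
clock: 16.35
tool_pos: [0.6487, 0.0752, 0.1077]
eef_rot: [0.796, 0.605, -0.005, -0.003]
contact_force: [1.1, 0.1, -0.3]
opening: 0.698
finger_force: 0.0
clock: 17.15
tool_pos: [0.4354, -0.2189, 0.1095]
eef_rot: [0.8, 0.6, -0.005, -0.0]
contact_force: [-0.1, -0.4, 0.8]
opening: 0.699
finger_force: 0.0
clock: 17.55
tool_pos: [0.4405, -0.2117, 0.0587]
eef_rot: [0.796, 0.605, -0.003, -0.002]
contact_force: [0.5, -0.3, 0.5]
opening: 0.698
finger_force: 0.0
[ 0.44079922 -0.2118741   0.05912274]
[ 0.60972813 -0.07462246]
[ 0.62955701 -0.00098424]
[0.64955563 0.07333777]
```

```bash
python3 -m pendant '[{"claw":0.7,"dx":0,"dy":0,"dz":-25,"twist":0},{"claw":0.7,"dx":0,"dy":0,"dz":-46,"twist":0},{"claw":0.7,"dx":0,"dy":0,"dz":-53,"twist":0},{"claw":0.7,"dx":0,"dy":0,"dz":-53,"twist":0},{"claw":0.7,"dx":0,"dy":0,"dz":-53,"twist":0}]'
python3 -m pendant '[{"claw":0.1,"dx":0,"dy":0,"dz":0,"twist":0},{"claw":0.1,"dx":0,"dy":0,"dz":0,"twist":0},{"claw":0.1,"dx":0,"dy":0,"dz":0,"twist":0},{"claw":0.1,"dx":0,"dy":0,"dz":0,"twist":0},{"claw":0.1,"dx":0,"dy":0,"dz":0,"twist":0},{"claw":0.1,"dx":0,"dy":0,"dz":0,"twist":0},{"claw":0.1,"dx":0,"dy":0,"dz":0,"twist":0},{"claw":0.1,"dx":0,"dy":0,"dz":0,"twist":0}]' 10
```

```text
clock: 18.1
tool_pos: [0.4406, -0.2121, 0.0064]
eef_rot: [0.796, 0.605, -0.003, -0.001]
contact_force: [-0.6, -0.4, -0.1]
opening: 0.7
finger_force: 0.0
clock: 18.9
tool_pos: [0.4402, -0.2119, 0.0056]
eef_rot: [0.796, 0.605, -0.003, -0.002]
contact_force: [-0.0, -0.3, 2.0]
opening: 0.218
finger_force: 10.0
```

```bash
python3 -m pendant '[{"claw":0,"dx":0,"dy":0,"dz":40,"twist":0},{"claw":0,"dx":0,"dy":0,"dz":80,"twist":0},{"claw":0,"dx":0,"dy":0,"dz":120,"twist":0},{"claw":0,"dx":116,"dy":180,"dz":120,"twist":0},{"claw":0,"dx":116,"dy":180,"dz":120,"twist":0},{"claw":0,"dx":116,"dy":180,"dz":120,"twist":0},{"claw":0,"dx":116,"dy":180,"dz":120,"twist":0},{"claw":0,"dx":116,"dy":180,"dz":120,"twist":0}]'
python3 -m pendant '[{"claw":0,"dx":115,"dy":182,"dz":0,"twist":0},{"claw":0,"dx":115,"dy":182,"dz":0,"twist":0},{"claw":0,"dx":115,"dy":182,"dz":0,"twist":0},{"claw":0,"dx":115,"dy":182,"dz":0,"twist":0},{"claw":0,"dx":115,"dy":182,"dz":0,"twist":0},{"claw":0,"dx":115,"dy":182,"dz":0,"twist":0},{"claw":0,"dx":115,"dy":182,"dz":-40,"twist":0},{"claw":0,"dx":115,"dy":182,"dz":-40,"twist":0}]'
python3 -m pendant '[{"claw":0,"dx":0,"dy":0,"dz":-40,"twist":0},{"claw":0,"dx":0,"dy":0,"dz":-50,"twist":0},{"claw":0,"dx":0,"dy":0,"dz":-50,"twist":0},{"claw":0,"dx":0,"dy":0,"dz":-50,"twist":0}]'
```

```text
clock: 19.7
tool_pos: [0.5588, -0.0244, 0.1246]
eef_rot: [0.793, 0.609, -0.001, -0.003]
contact_force: [-0.3, 0.7, 0.6]
opening: 0.219
finger_force: 10.0
clock: 20.5
tool_pos: [0.6666, 0.1476, 0.0811]
eef_rot: [0.797, 0.604, -0.008, -0.004]
contact_force: [-1.5, -0.2, -1.6]
opening: 0.215
finger_force: 10.0
clock: 20.9
tool_pos: [0.6719, 0.1492, 0.0371]
eef_rot: [0.797, 0.605, -0.003, -0.001]
contact_force: [0.4, 0.6, -0.4]
opening: 0.215
finger_force: 10.0
```

```bash
python3 -m pendant '[{"claw":0,"dx":0,"dy":1,"dz":-8,"twist":0},{"claw":0,"dx":0,"dy":1,"dz":-12,"twist":0},{"claw":0,"dx":0,"dy":1,"dz":-14,"twist":0},{"claw":0,"dx":0,"dy":1,"dz":-14,"twist":0},{"claw":0,"dx":0,"dy":1,"dz":-14,"twist":0}]'
```

```text
clock: 21.4
tool_pos: [0.6713, 0.1511, 0.0217]
eef_rot: [0.796, 0.605, -0.003, -0.002]
contact_force: [-1.4, 0.7, -0.7]
opening: 0.22
finger_force: 10.0
```

```bash
python3 -m pendant '[{"claw":0.6,"dx":0,"dy":0,"dz":0,"twist":0},{"claw":0.6,"dx":0,"dy":0,"dz":0,"twist":0},{"claw":0.6,"dx":0,"dy":0,"dz":0,"twist":0},{"claw":0.6,"dx":0,"dy":0,"dz":0,"twist":0},{"claw":0.6,"dx":0,"dy":0,"dz":0,"twist":0},{"claw":0.6,"dx":0,"dy":0,"dz":40,"twist":0},{"claw":0.6,"dx":0,"dy":0,"dz":85,"twist":0},{"claw":0.6,"dx":0,"dy":0,"dz":120,"twist":0}]'
python3 -m pendant '[{"claw":0.6,"dx":-220,"dy":40,"dz":40,"twist":0},{"claw":0.6,"dx":-220,"dy":40,"dz":40,"twist":0},{"claw":0.6,"dx":-220,"dy":40,"dz":40,"twist":0},{"claw":0.6,"dx":-220,"dy":40,"dz":40,"twist":0},{"claw":0.6,"dx":-220,"dy":40,"dz":40,"twist":0},{"claw":0.6,"dx":-220,"dy":40,"dz":40,"twist":0},{"claw":0.6,"dx":-220,"dy":40,"dz":40,"twist":0}]'
python3 - <<'E'
from h import *
p,_=snap('top'); snap('side','side6.png'); snap('top','top6.png')
D=np.array([[.6713,.1514],[.6503,.0764],[.6293,.0016],[.6085,-.0734]])
for n,d in zip(('50','100','200','500'),D): x=locate('top',p,n,d,.016); print(n,x,np.hypot(*(x-d)))
E
```

```text
clock: 22.2
tool_pos: [0.6718, 0.1507, 0.1439]
eef_rot: [0.796, 0.605, -0.002, -0.001]
contact_force: [1.2, 0.3, -0.3]
opening: 0.6
finger_force: 0.0
clock: 22.9
tool_pos: [0.4518, 0.1915, 0.182]
eef_rot: [0.796, 0.605, -0.002, -0.002]
contact_force: [0.3, 0.4, -0.1]
opening: 0.603
finger_force: 0.0
50 [0.67159749 0.15201885] 0.0006866469937988856
100 [0.64950673 0.07331031] 0.00318990526665424
200 [ 0.62951979 -0.0009982 ] 0.0026074842076291957
500 [ 0.60950754 -0.07459563] 0.001563546481983526
```

View pics/side6.png

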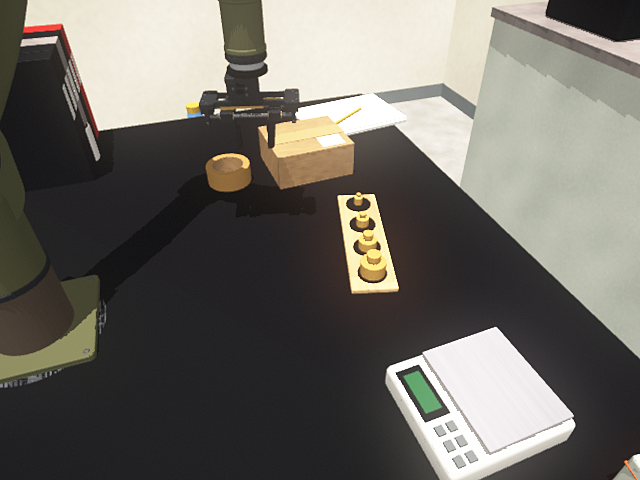

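View pics/top6.png

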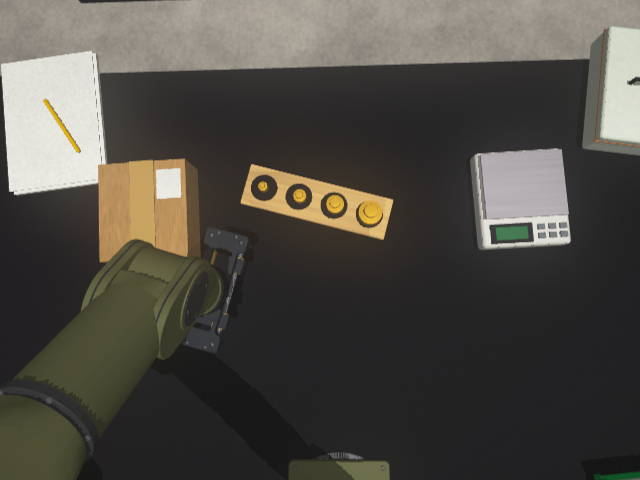

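All four weights stand upright on their discs, from the 500 g at (370,213) to the 50 g at (263,187). Each is within about 3 mm of centre, the tape roll hasn't moved, and the arm is clear.

```bash
python3 -c "
from plant import r
print(r.finish_job())"
```

```text
the job is handed in; nothing more can be done
None
```

The four weights stand in order on the discs, with the 500 g nearest the scale and the 50 g farthest, each measured within about 3 mm of centre. The tape roll is untouched, and I handed the job in at about 23 s; no verdict came back.

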